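# Fit the pivot pin through the two eyes of a sharpening jig

### The arm

A 7-joint arm with a two-finger parallel gripper is mounted at the origin on a cart in front of the work surface, level with it; the furniture and walls round the work are solid. World frame = base frame: x ahead of the robot, y to its left, z up, the work surface at z = 0. Lengths are in m, angles in rad, forces in N, time in s.
With the tool pointing down it reaches from about 0.35 to 0.9 m from the base axis. Payload 7.2 kg.
Tool frame: the origin (TCP) lies on the centre line of the jaws, within the pads' length; the fingertips stand 8 mm ahead of it and the grasp point (between the pads) lies 11 mm behind it (nose_length is the z of the fingertips in the tool frame, in m); z points along the fingers, y is the direction in which the jaws open and shut (so a half turn about z gives the same grasp; the last joint's range is limited). The gripper opens to 88 mm and grips with 3 to 60 N. Pads are 20 mm wide; open, the fingers measure 115 mm over their backs; the gripper's body (75 mm by 178 mm) begins 61 mm behind the grasp point.
Start: joints at [1.054, 0.411, -0.013, 1.596, 0.006, 1.134, -0.082], TCP at [0.271, -0.563, 0.231] pointing down, gripper open.
Joint ranges: [-2.95, 2.95], [-0.29, 1.99], [-1.47, 1.44], [0.14, 2.54], [-1.03, 4.17], [0.13, 1.85], [-2.86, 2.86]. Speed limits (rad/s): [2.39, 2.39, 3.01, 3.01, 3.14, 3.14, 3.14].

### API

Orientations are given as a unit quaternion [x, y, z, w].
In Python, from plant import * gives the robot as it stands. The module is installed in compiled form; this text tells all that it offers. Calls block until the motion is done:
- movep(position, orientation): joint-space move of the TCP to a pose.
- move_linear(position, rot=None, max_speed=0.15, force_limit=None): straight line of the TCP; rot=None keeps the orientation; max_speed is the mean speed in m/s. With force_limit (N) it stops when the force on the tool has changed by that much, and returns True; else False.
- move_joints(angles): joint-space move.
- open_jaws() and grab(): open the fingers fully, or close them until they stop; the grip force is fixed at half the most.
- wait(seconds).
- solve_ik(position, orientation): joint angles nearest the present ones, or None.
- grab_frame(name): name is "scene" or "top"; returns the picture (384x512x3 uint8, red, green, blue); there is no depth.
- camera_params(name): a dict with "fx", "fy", "cx", "cy" (pixels), "view" (4x4, takes a point from world to camera coordinates). Camera axes: x right, y up, looking along -z (the intrinsics and any distortion apply to the point x, -y, -z); pixel columns grow to the right and rows downward; lengths in m; the calibration is good to about 2 mm. A picture is of the moment at which its call begins. camera_params takes no time and is no camera call.
A pose or a line that the arm cannot do raises MotionError and nothing moves.
- hand_in(): hands the job in, once; it reports no verdict.
Readings, each from a call of its own:
- get_t(): time.
- get_qpos(): joint angles.
- get_joint_vel(): joint speeds.
- get_joint_efforts(): joint torques, N m.
- get_ee_pos(): TCP position.
- get_tcp_rot(): TCP orientation.
- get_wrist_force(): force on the tool from outside, world axes, zero at the start.
- get_wrist_torque(): the same for the moment, N m.
- get_grip_width(): opening from 0.0 (shut) to 1.0 (fully open).
Only numpy, scipy, OpenCV 4.12 (cv2) and the standard library are available. Lean on these libraries where they do the work, as an engineer would, in place of code of your own. Each camera call takes 0.05 s, during which the arm holds its last target. There are 200 camera calls.

### The job

Fit the pivot pin to the steel sharpening jig: take the long pin out of the wooden rack by its knob and guide it straight down through both eyes of the jig, the upper and the one below it. Keep hold of it until it is through both and its collar sits flat on the upper eye, then let go; leave the two short pins standing in the rack.

Things in the scene. Friction and masses are not known exactly. Their poses are not given: they have to be found in the camera images.
- long_pin: Steel pin to fit, 117 mm, ~170 g, upright in a wooden rack, nose 12 mm above the table. From below: shank 14 mm thick, 72 mm long (last 12 mm taper to a 10 mm flat nose); collar 50 mm wide, 5 thick; round grip knob 26 mm wide, 40 high (89 to 129 mm above the table). Rack: 40 mm high, 180 x 56 mm, three 16 mm holes in a row 60 mm apart along y within 0.2 rad; pins sunk 28 mm. Origin: nose end; z up the axis.
- short_pin_a: One of two identical steel pins too short for the job, to be left in the rack: the same as the long pin but with a shank of 42 mm, 87 mm in all, so that its collar stands 30 mm lower (knob 59 to 99 mm above the table). Origin: centre of the nose end; z up the axis.
- short_pin_b: The other short pin, the same as short_pin_a, in another hole of the same rack. Nearby: a grey bench grinder, up to 260 mm high, stands to the right of rack and jig (y below 0.08 m), so cross it above that height. Origin: centre of the nose end; z up the axis.
- jig: Fixed steel jig: base 96 x 110 x 8 mm and an upright at its +x edge bearing two level eye plates, 64 x 64 x 10 mm, one over the other, each with a 28 mm bore (3 mm chamfer) on one vertical axis. Lower eye 25 to 35 mm above the table, upper 75 to 85 mm, nothing higher. The collar is wider than the bore and rests on the upper eye. Origin: on the bore axis at table height; z up, x to the upright.
Not all that is in view belongs to the job. Leave any purple look-alike of the long_pin alone.

How it is judged:
By the outcome, as a careful person would: the job done as asked, in the order asked, and still so for the second after the job is handed in, with the robot touching nothing.
It also fails if it takes over 45 s, if anything falls off the work surface, if the arm or the gripper's body presses on something with over 40 N, if the wrist force passes 120 N, or if a joint passes its speed limit or range.

## Working session

There is one attempt and no reset: what is moved stays moved. The work goes in short steps, each a Python script; the robot and the scene stay as the last script left them, time stands still between calls to the robot, and variables do not carry over. Pictures are saved under pics/ and viewed, about 8 in all and at most 12, crops included, and the job is handed in when it is done.

```bash
mkdir -p pics
python3 - <<'E'
from plant import *
import cv2
for n in ("scene","top"):
    cv2.imwrite(f"pics/{n}0.png",grab_frame(n)[:,:,::-1]); p=camera_params(n); print(n,p)
print(get_t(),get_tcp_rot())
E
```

```text
scene {'fx': 387.99751319649346, 'fy': 387.99751319649346, 'cx': 257.9451506800755, 'cy': 193.4349289581042, 'view': array([[ 1.46994796e-01, -9.89136867e-01, -8.87636141e-04,
         2.12621814e-01],
       [ 7.17802027e-01,  1.06054443e-01,  6.88122595e-01,
        -4.39764481e-01],
       [-6.80553290e-01, -1.01787587e-01,  7.25593899e-01,
        -5.01706224e-01],
       [ 0.00000000e+00,  0.00000000e+00,  0.00000000e+00,
         1.00000000e+00]])}
top {'fx': 475.982192782298, 'fy': 475.982192782298, 'cx': 251.26646504199903, 'cy': 187.1449924440473, 'view': array([[ 0.00118314, -0.99954599,  0.03010678,  0.2585821 ],
       [ 0.98108929,  0.00698748,  0.19342954, -0.50279724],
       [-0.19355209,  0.02930859,  0.98065213, -0.81678261],
       [ 0.        ,  0.        ,  0.        ,  1.        ]])}
0.1 [ 9.74923151e-01  2.22540551e-01 -2.16150230e-04 -7.11628651e-04]
```

View pics/scene0.png

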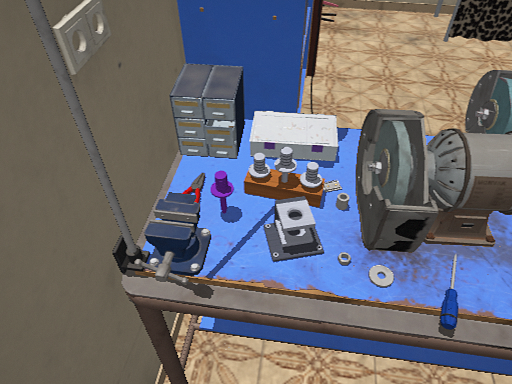

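View pics/top0.png

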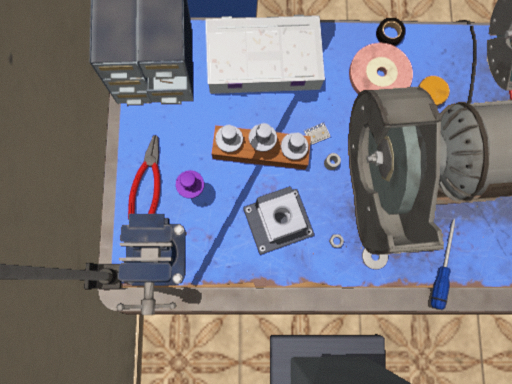

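The scene view shows the rack with three pins, knobs at about (260,160), (286,155) and (312,172). In the top view they are at (230,136), (263,134) and (295,145). The middle one appears to stand highest, so it is probably the long pin. The purple look-alike is at (222,185) in the scene view. The jig is at (295,215) in the scene view and (282,216) in the top view. I'll confirm in an enlarged crop.

Run:
```python
import cv2,numpy as np
a=cv2.imread("pics/scene0.png")[140:265,235:335]; b=cv2.imread("pics/top0.png")[110:260,205:325]
a=cv2.resize(a,(400,500),interpolation=cv2.INTER_CUBIC); b=cv2.resize(b,(400,500),interpolation=cv2.INTER_CUBIC)
cv2.imwrite("pics/crop1.png",np.hstack([a,b]))
```

```text
(no output)
```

View pics/crop1.png

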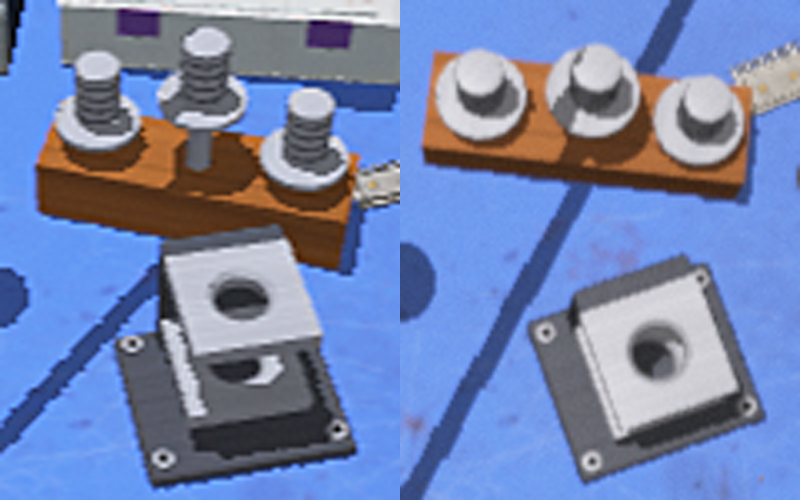

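The crop settles it. Only the middle pin (scene (287,150), top (265,130)) has its shank visible above the rack and its collar raised, so it is the long pin. The left and right pins have their collars low on the rack. Next I'll triangulate.

```bash
cat > h.py <<'E'
import numpy as np
def ray(p,uv):
    V=np.array(p["view"]);R=V[:3,:3];t=V[:3,3]
    d=R.T@np.array([(uv[0]-p["cx"])/p["fx"],-(uv[1]-p["cy"])/p["fy"],-1.]); return -R.T@t,d
def atz(p,uv,z):
    o,d=ray(p,uv); return o+d*(z-o[2])/d[2]
def tri(ps,uvs):
    A=0;b=0
    for p,u in zip(ps,uvs):
        o,d=ray(p,u);d=d/np.linalg.norm(d);M=np.eye(3)-np.outer(d,d);A=A+M;b=b+M@o
    return np.linalg.solve(A,b)
E
python3 - <<'E'
from plant import *; from h import *
np.set_printoptions(precision=4,suppress=True)
S,T=camera_params("scene"),camera_params("top")
for n,s,t,z in [("knobtop",(287,150),(265,130),.129),("collar",(285.5,163.8),(262.9,137),.089),("bore",(295.2,214.2),(282.7,215.6),.085),
 ("shortL",(259.5,171),(229.3,139.4),.059),("shortR",(311,180),(294.7,146.6),.059),("knobL",(259.3,155.8),(229.9,130),.099),("knobR",(313,165),(297.4,138),.099)]:
    print(n,tri((S,T),(s,t)),atz(S,s,z),atz(T,t,z))
# jig base holes / rack ends on top view; grinder left edge
for n,t,z in [("base bolts",(248.6,209.3),.008),("b",(262.6,248.2),.008),("b",(309.5,231.8),.008),("grinder",(352,130),.2),("grinder",(360,225),.2)]: print(n,atz(T,t,z))
E
```

```text
knobtop [0.5829 0.2395 0.1289] [0.583  0.2387 0.129 ] [0.5828 0.2403 0.129 ]
collar [0.5831 0.2408 0.0889] [0.5832 0.2399 0.089 ] [0.5829 0.2416 0.089 ]
bore [0.445  0.2073 0.0834] [0.4437 0.2068 0.085 ] [0.4447 0.208  0.085 ]
shortL [0.5889 0.3    0.0536] [0.5835 0.298  0.059 ] [0.587  0.3011 0.059 ]
shortR [0.5762 0.1807 0.054 ] [0.5713 0.1801 0.059 ] [0.5746 0.1822 0.059 ]
knobL [0.5925 0.2997 0.0968] [0.59   0.2995 0.099 ] [0.5919 0.2995 0.099 ]
knobR [0.5796 0.1809 0.0964] [0.577 0.18  0.099] [0.5786 0.1822 0.099 ]
base bolts [0.4667 0.2645 0.008 ]
b [0.3944 0.2385 0.008 ]
b [0.425  0.1509 0.008 ]
grinder [0.5611 0.1117 0.2   ]
grinder [0.4157 0.1057 0.2   ]
```

Both cameras agree within 2 mm, and the heights and the 60 mm pitch check out. The pin is at (0.583, 0.240) and the bore at (0.4445, 0.2075). I'll cross high and go above the pin.

```bash
cat >> h.py <<'E'
from scipy.spatial.transform import Rotation as Ro
def down(a):
    y=np.array([np.cos(a),np.sin(a),0]);z=np.array([0,0,-1.]);return Ro.from_matrix(np.c_[np.cross(y,z),y,z]).as_quat()
E
python3 - <<'E'
from plant import *; from h import *; import cv2
np.set_printoptions(precision=3,suppress=True)
for a in (-.106,-.106+np.pi):
    for p in ([.583,.240,.102],[.583,.24,.25],[.4445,.2075,.103],[.4445,.2075,.25]): print(a,p,solve_ik(p,down(a)))
p=get_ee_pos(); move_linear([p[0],p[1],.37],max_speed=.2)
q=[down(-.106),down(-.106+np.pi)]
J=[solve_ik([.583,.24,.36],x) for x in q]
k=int(np.argmin([9 if j is None else np.abs(np.array(j)-get_qpos()).max() for j in J])); print(k)
open("k","w").write(str(k))
movep([.45,-.2,.38],q[k]); movep([.583,.24,.36],q[k])
move_linear([.583,.24,.17],max_speed=.15)
print(get_t(),get_ee_pos(),get_qpos(),get_grip_width())
for n in ("scene","top"): cv2.imwrite(f"pics/{n}1.png",grab_frame(n)[:,:,::-1])
a=cv2.resize(cv2.imread("pics/scene1.png")[60:270,180:340],(400,525)); b=cv2.resize(cv2.imread("pics/top1.png")[60:260,180:330],(400,525))
cv2.imwrite("pics/c2.png",np.hstack([a,b]))
E
```

```text
-0.106 [0.583, 0.24, 0.102] [ 0.09   0.703 -0.834  1.667  0.588  1.041 -1.04 ]
-0.106 [0.583, 0.24, 0.25] [ 0.167  0.587 -0.974  1.512  0.495  1.306 -0.965]
-0.106 [0.4445, 0.2075, 0.103] [ 0.305  0.607 -1.111  1.999  0.672  0.963 -1.256]
-0.106 [0.4445, 0.2075, 0.25] [ 0.341  0.333 -1.069  1.839  0.318  1.157 -0.941]
3.0355926535897932 [0.583, 0.24, 0.102] [ 0.28   0.925 -1.245  1.654  0.918  1.261  1.877]
3.0355926535897932 [0.583, 0.24, 0.25] [ 0.279  0.715 -1.238  1.505  0.679  1.406  2.041]
3.0355926535897932 [0.4445, 0.2075, 0.103] [ 0.369  0.69  -1.236  1.996  0.773  1.037  1.798]
3.0355926535897932 [0.4445, 0.2075, 0.25] [ 0.432  0.401 -1.221  1.835  0.406  1.192  2.117]
0
5.55 [0.583 0.24  0.171] [ 0.045  0.589 -0.752  1.611  0.437  1.115 -0.925] 1.000758007143708
```

View pics/c2.png

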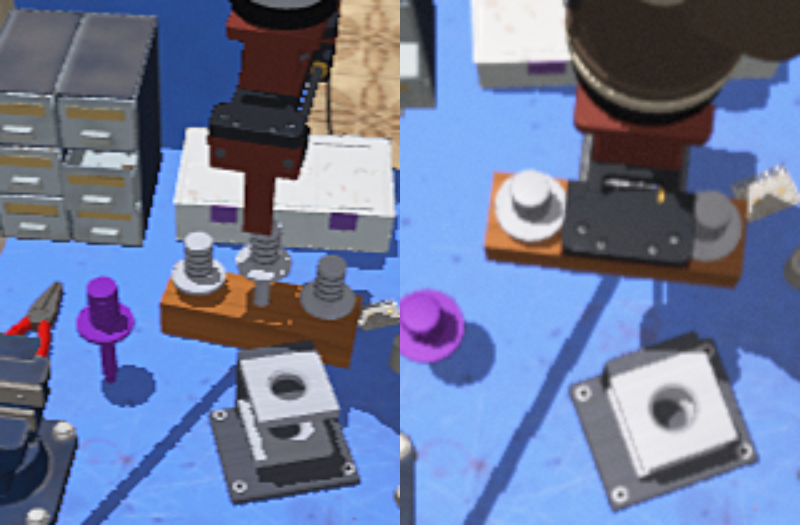

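The gripper is centred over the middle pin, with the jaws opening across the row and the neighbouring pins clear. I'll descend, grab and lift.

Run:
```python
from plant import *; from h import *; import cv2
np.set_printoptions(precision=3,suppress=True)
hit=move_linear([.583,.24,.102],max_speed=.08,force_limit=8); print(hit,get_ee_pos(),get_wrist_force())
if not hit:
    grab(); wait(.3); print(get_grip_width()*88,get_wrist_force())
    move_linear([.583,.24,.215],max_speed=.08,force_limit=15); wait(.2)
    print(get_t(),get_ee_pos(),get_grip_width()*88,get_wrist_force(),get_wrist_torque())
for n in ("scene","top"): cv2.imwrite(f"pics/{n}2.png",grab_frame(n)[:,:,::-1])
a=cv2.resize(cv2.imread("pics/scene2.png")[60:270,180:340],(400,525)); b=cv2.resize(cv2.imread("pics/top2.png")[60:260,180:330],(400,525))
cv2.imwrite("pics/c3.png",np.hstack([a,b]))
```

```text
False [0.583 0.24  0.103] [-0.499  0.776  0.144]
25.568747939597717 [-0.344  0.753  0.544]
9.6917 [0.583 0.24  0.215] 25.506899514260617 [-0.435 -0.415 -2.329] [-0.051 -0.084  0.012]
```

View pics/c3.png

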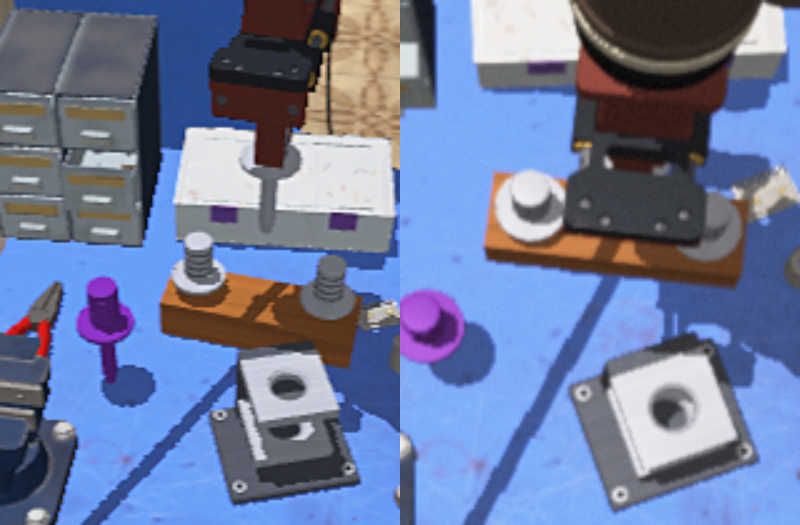

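The long pin is held upright, the load reads about −2.3 N in z, and both short pins are still standing. I'll carry it to just above the jig and check the nose against the bore.

Run:
```python
from plant import *; from h import *; import cv2
np.set_printoptions(precision=4,suppress=True)
move_linear([.4445,.2075,.215],max_speed=.1)
move_linear([.4445,.2075,.187],max_speed=.06,force_limit=10); wait(.4)
e=get_ee_pos(); print(get_t(),e,get_grip_width()*88,get_wrist_force())
def pr(p,X):
    c=(np.array(p["view"])@np.r_[X,1])[:3]; return np.array([p["cx"]+p["fx"]*c[0]/-c[2],p["cy"]+p["fy"]*-c[1]/-c[2]])
im=[]
for n,(x,y) in {"scene":(245,130),"top":(235,160)}.items():
    g=grab_frame(n)[:,:,::-1].copy(); cv2.imwrite(f"pics/{n}3.png",g); p=camera_params(n)
    print(n,"nose exp",pr(p,[e[0],e[1],e[2]-.0905]),"collar exp",pr(p,[e[0],e[1],e[2]-.016]),"bore",pr(p,[.4445,.2075,.085]))
    im.append(cv2.resize(g[y:y+110,x:x+80],(400,550),interpolation=cv2.INTER_CUBIC))
cv2.imwrite("pics/c4.png",np.hstack(im))
```

```text
12.3833 [0.4446 0.2075 0.1872] 25.765143712917798 [ 0.2856  0.4575 -1.9812]
scene nose exp [295.2634 209.9292] collar exp [298.1038 182.8336] bore [294.8517 213.8621]
top nose exp [283.6802 214.7249] collar exp [288.3939 208.0789] bore [283.0197 215.7091]
```

View pics/c4.png

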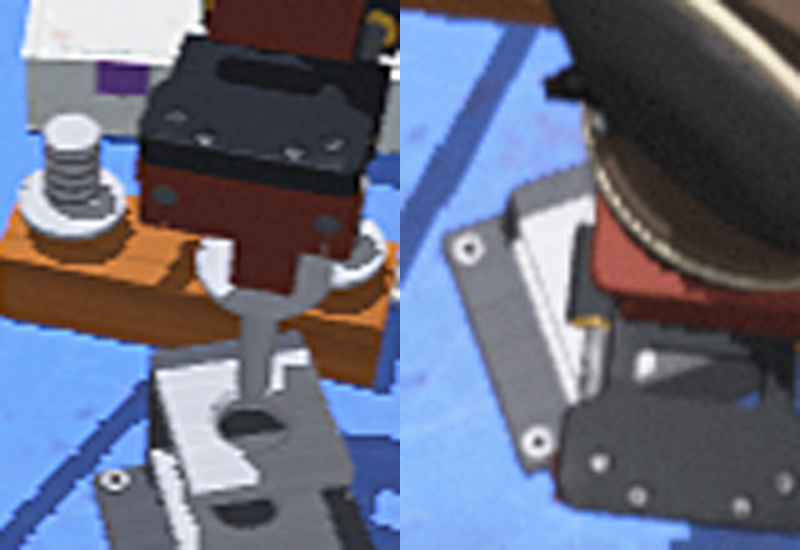

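The nose sits at scene (295.8, 210) against an expected (295.3, 210), directly over the bore (294.9, 213.9), with the shank vertical. The top view is hidden by the arm. I'll lower under force watch.

Run:
```python
from plant import *; from h import *; import cv2
np.set_printoptions(precision=4,suppress=True)
h=move_linear([.4445,.2075,.110],max_speed=.05,force_limit=8); print(h,get_ee_pos(),get_wrist_force())
if not h:
    h=move_linear([.4445,.2075,.099],max_speed=.015,force_limit=6); print(h)
wait(.2); print(get_t(),get_ee_pos(),get_grip_width()*88,get_wrist_force(),get_wrist_torque())
im=[]
for n,(x,y) in {"scene":(245,130),"top":(235,160)}.items():
    g=grab_frame(n)[:,:,::-1].copy()
    im.append(cv2.resize(g[y:y+140,x:x+102],(400,550),interpolation=cv2.INTER_CUBIC))
cv2.imwrite("pics/c5.png",np.hstack(im))
```

```text
False [0.4447 0.2076 0.1102] [ 0.7284  0.1269 -0.9081]
True
14.9 [0.4447 0.2074 0.1027] 25.660107437471535 [1.6665 0.1311 3.4294] [ 0.1072 -0.3986 -0.0287]
```

View pics/c5.png

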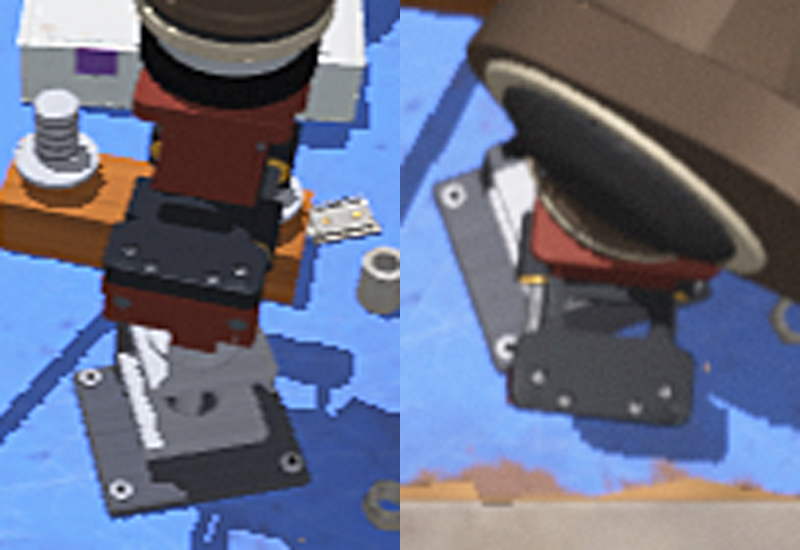

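Contact came at TCP z 0.1027, where the collar should meet the upper eye, and the shank is visible in the lower bore. I'll release, rise and check.

Run:
```python
from plant import *; from h import *; import cv2
np.set_printoptions(precision=4,suppress=True)
open_jaws(); wait(.3); print(get_grip_width(),get_wrist_force())
move_linear([.4445,.2075,.30],max_speed=.1,force_limit=8)
movep([.40,.02,.40],get_tcp_rot()); wait(.3)
print(get_t(),get_ee_pos(),get_wrist_force())
im=[]
for n,(x,y) in {"scene":(235,130),"top":(205,110)}.items():
    g=grab_frame(n)[:,:,::-1].copy()
    im.append(cv2.resize(g[y:y+150,x:x+110],(400,545),interpolation=cv2.INTER_CUBIC))
cv2.imwrite("pics/c6.png",np.hstack(im))
```

```text
1.0034426571079502 [ 0.1151 -0.1713  1.0222]
19.6583 [0.4001 0.0208 0.3996] [ 0.2926  1.1223 -0.1601]
```

View pics/c6.png

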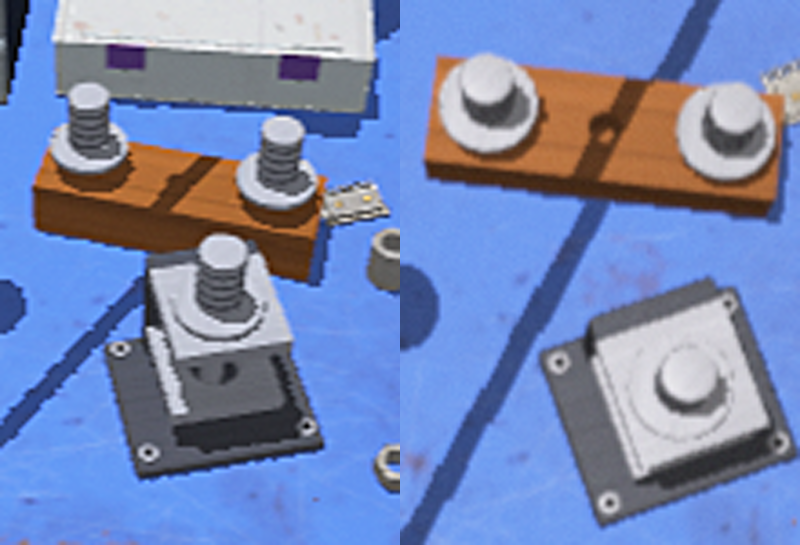

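The pin stands upright with its collar flat on the upper eye (scene about (295,215), top about (282,216)) and its shank entering the lower bore. Both short pins are still in the rack, and the robot is clear of everything.

```bash
python3 -c "
from plant import *
hand_in(); print(get_t())"
```

```text
the job is handed in; nothing more can be done
the job is handed in; nothing more can be done
```

The long pin is fitted through both eyes of the jig with its collar flat on the upper eye, and the job is handed in. It reports no verdict. The robot clock read 19.7 s just before, against the 45 s limit.

- **Picking:** I took the middle pin, the only one with shank showing above the rack. I gripped it by its knob and lifted it straight out.
- **Fitting:** I held it while lowering it through both eyes. Contact came at TCP z 0.1027, within about 1 mm of where the collar should meet the upper eye. I released it only after that.
- **Last checks:** The final pictures show the pin upright with its collar flat on the upper eye and its shank in the lower bore. Both short pins are still in the rack, the purple pin was never approached, and the arm is clear of everything. No force I read exceeded about 4 N; I read it only at stops and did not log joint speeds.

No check failed or disagreed. In the top view the arm hid the bore just before lowering, so that alignment rests on the scene camera alone.

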